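Put a catch cup under the purge needle

TASK

The purge station needs a catch cup before the valve is purged. Take the open cup from beside the two lidded jars, set it upright in the middle of the round pad on the pulled-out carrier and let go of it; then slide the carrier fully home, so that the cup stands right under the needle. Do not tip the cup, leave the jars where they stand, and do not touch the valve or its thin needle.

Things in the scene. Friction and masses are not known exactly. Their poses are not given: they have to be found in the camera images.
- purge_cup: the open mixing cup, a plain tapered beaker: 52 mm wide at the foot, 68 mm at the rim, 50 mm high, thin wall (about 2 mm), empty, about 50 g; origin at the centre of its underside, z up out of the mouth. About 62 mm wide at 30 mm above the foot. It stands upright on the worktop (z = 0) among the two lidded jars
- blue_lid_jar: round screw jar with its lid on, 62 mm across and 62 mm high; origin at the centre of its underside; to be left alone
- grey_lid_jar: round screw jar with its lid on, 54 mm across and 48 mm high; origin at the centre of its underside; to be left alone
- purge_station: fixed base plate of the purge station, 360 x 130 x 12 mm, with two guide rails along its x axis, a low stop between the rails at the front (top at 24 mm) and a 30 mm square post at the rear (270 mm high, 162 mm behind the origin); origin at the centre of the base's underside, on the worktop. Its x axis points from the handle end towards the post; its -x end faces the robot
- cup_carrier (a joint): travel of the cup carrier along the rails, m: 0 = fully home under the needle (against its stop), 0.14 = fully pulled out towards the station's -x; it stays where it is left and takes about 2 N to push
- carrier_pad (a point): centre of the carrier's round black rubber pad (82 mm across), on its upper face, 39 mm above the worktop; moves with the carrier; axes as the station's. The carrier plate is 115 x 100 mm; its front lip (4 mm thick, 61 mm in front of the pad's centre) rises 17 mm above the pad
- carrier_handle (a point): middle of the carrier's handle: a horizontal round steel bar 70 mm long along the station's y, about 10 mm thick, 100 mm in front of the pad's centre, 35 mm in front of the lip and 48 mm above the worktop
- purge_valve: the fixed dispensing valve with its thin vertical needle; origin at the needle's lower tip, 112 mm above the worktop, straight above the pad's centre when the carrier is home (23 mm above the rim of a cup on the pad). The valve (30 mm thick) and its 44 mm clamp hang above the needle up to 260 mm, on an arm from the post
There are look-alikes about, which are no part of the job. Leave any red look-alike of the purge_cup alone.

How it is judged:
By the outcome, as a careful person would: the job done as asked, in the order asked, and still so for the second after the job is handed in, with the robot touching nothing.
It also fails if it takes over 58 s, if anything falls off the work surface, if the arm or the gripper's body presses on something with over 40 N, if the wrist force passes 120 N, or if a joint passes its speed limit or range.

ROBOT

A 6-joint arm with a two-finger parallel gripper is mounted at the origin on a cart in front of the work surface, level with it; the furniture and walls round the work are solid. World frame = base frame: x ahead of the robot, y to its left, z up, the work surface at z = 0. Lengths are in mm, angles in rad, forces in N, time in s.
With the tool pointing down it reaches from about 275 to 750 mm from the base axis. Payload 10.2 kg.
Tool frame: the origin (TCP) lies between the finger pads; the fingertips stand 8 mm ahead of it and the grasp point (between the pads) lies 11 mm behind it; z points along the fingers, y is the line along which they close (so a half turn about z gives the same grasp; the last joint's range is limited). The gripper opens to 85 mm and grips with 20 to 120 N. Pads are 22 mm wide; open, the fingers measure 114 mm over their backs; the gripper's body (76 mm by 85 mm) begins 54 mm behind the grasp point. The pads swing forward as they close: fully open they stand 13 mm farther back than shut.
Start: joints at [-1.516, 0.313, 1.498, -0, 1.331, -0.223], TCP at [143.963, -504.882, 206.594] pointing down, gripper open.
Joint ranges: [-2.94, 2.94], [-0.97, 2.17], [0.19, 2.56], [-1.23, 4.37], [0.02, 3.11], [-2.88, 2.88]. Speed limits (rad/s): [2.39, 2.39, 3.01, 3.14, 3.14, 3.14].

INTERFACE

Orientations are given as a unit quaternion [w, x, y, z].
In Python, from rig import * gives the robot as it stands.
- The arm moves only by the shell command python3 -m handwheel 'ROWS' [FORCE]. ROWS is JSON, a list that holds one entry, the list of rows, each a list of 7 numbers: the shift along the world's x, y, z in mm, then the turn, a rotation vector about the world's x, y, z in degrees, then the opening, from -1 (shut) to 1 (fully open). A call has 1 to 8 rows; each row shifts and turns the commanded pose from where the row before left it; what a row does not reach is not made up. A row lasts 1/8 s, in which the tool goes at most 62.5 mm and 10.7 degrees, less where a joint would pass 70% of its speed; a pose out of reach is approached as far as the arm can. A call is refused whole if a number of a shift passes 62.5 or a number of a turn 10.7, either way. A call with a gripper value outside its range is refused whole. The fingers move at their own pace and stop on an object; FORCE is the grip in N (left out, the last holds). Time passes only in rows, so rows that do not move let the fingers close. It gives the time, the measured TCP pose, the force, the opening and the grip force at its end, in the units of the state.
- sense(): the state, without advancing time (a new reading comes with each control period).
- capture(name): name is "side" or "top"; returns a dict with "image" (400x640x3 uint8, red, green, blue), "fx", "fy", "cx", "cy" (pixels), "dist_coeffs" ([k1, k2, p1, p2, k3] as OpenCV has them; the pictures are not rectified), "rvec" (rotation vector, rad) and "tvec" (3), from world to camera coordinates, as OpenCV has them. Camera axes: x right, y down, z forward; pixel columns grow to the right and rows downward; lengths in mm; the calibration is good to about 2 mm. A picture is of the moment at which its call begins. There is no depth.
- finish_job(): hands the job in; it is judged then, once.
The state is a dict: "time_s": time; "joints": joint angles; "dq": joint speeds; "tau": joint torques, N m; "eef_pos": TCP position; "ee_rot": TCP orientation; "force": force on the tool from outside, world axes, zero at the start; "wrist_torque": the same for the moment, N m; "grip_width": opening from 0.0 (shut) to 1.0 (fully open); "grip_force": force on a finger pad.
Only numpy, scipy, OpenCV 4.12 (cv2) and the standard library are available. Lean on these libraries where they do the work, as an engineer would, in place of code of your own. Each camera call takes 0.05 s, during which the arm holds its last target. There are 200 camera calls.

## Working session

There is one attempt and no reset: what is moved stays moved. The work goes in short steps, Python scripts to look and compute and a shell command to move; the robot and the scene stay as the last step left them, time stands still between calls to the robot, and variables do not carry over. Pictures are saved under pics/ and viewed, at most 10 in all, crops included, and the job is handed in when it is done.

```bash
mkdir -p pics; ls; python3 - <<'E'
from rig import *
import cv2,pickle
d={n:capture(n) for n in("side","top")}
pickle.dump(d,open("c0.pkl","wb"))
for n in d: cv2.imwrite(f"pics/{n}0.png",d[n]["image"][:,:,::-1]); print(n,{k:v for k,v in d[n].items() if k!="image"})
s=sense(); print(s)
E
```

```text
pics
side {'fx': 440.8308014128354, 'fy': 440.8308014128354, 'cx': 319.2410536379354, 'cy': 200.70461979420534, 'dist_coeffs': array([-0.09155733,  0.        ,  0.        ,  0.        ,  0.        ]), 'rvec': array([ 0.63357709, -2.29376005,  1.51264583]), 'tvec': array([492.09234634, 181.39885877, 983.69537358])}
top {'fx': 396.6308386230017, 'fy': 396.6308386230017, 'cx': 323.97996026963784, 'cy': 202.88243567554892, 'dist_coeffs': array([-0.09632056,  0.        ,  0.        ,  0.        ,  0.        ]), 'rvec': array([ 2.15994896, -2.14742572,  0.07962926]), 'tvec': array([  29.79510964,  568.72757468, 1161.96840959])}
{'time_s': 0.1, 'joints': array([-1.51640537e+00,  3.13427162e-01,  1.49834766e+00,  1.32097703e-06,
        1.33100428e+00, -2.23378822e-01]), 'dq': array([-0.00105585, -0.0004022 , -0.0016626 ,  0.0009921 , -0.00121861,
        0.00124477]), 'tau': array([ 1.66720551e-03, -4.12906301e+01, -2.60143876e+01, -2.71070776e-04,
        3.04493740e-03,  4.99513519e-06]), 'eef_pos': array([ 143.94631296, -504.61718574,  206.08044119]), 'ee_rot': array([-5.91052526e-04,  9.90370834e-01,  1.38438649e-01,  5.07033305e-05]), 'force': array([ 0.11323355,  0.34717401, -0.55670127]), 'wrist_torque': array([0.02709927, 0.00426107, 0.01062919]), 'grip_force': 0.0, 'grip_width': 1.000579120867775}
```

View pics/side0.png

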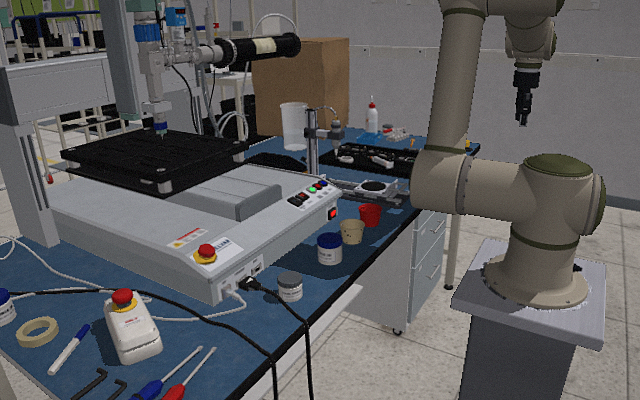

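View pics/top0.png

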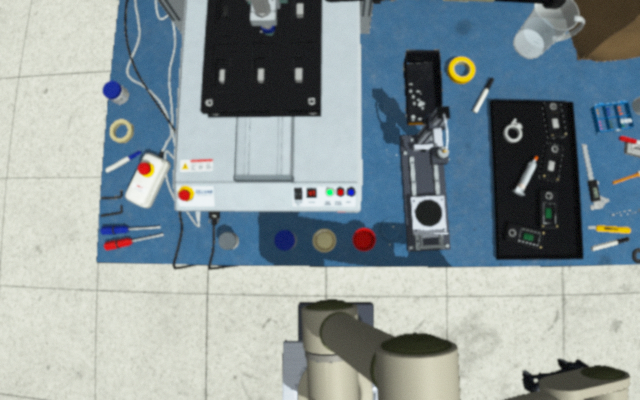

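Side view: open beige cup at (352,231), red look-alike at (370,215), blue jar (329,248), grey jar (289,287), pad about (374,186). Top view: cup (324,240), red (364,239), blue (285,240), grey (228,239), pad (428,213), handle about (430,243).

```bash
python3 - <<'E'
import cv2,pickle,numpy as np
d=pickle.load(open("c0.pkl","rb"))
S=d["side"]["image"][140:290,260:430,::-1];T=d["top"]["image"][90:270,200:470,::-1]
a=cv2.resize(S,None,fx=4.4,fy=4,interpolation=cv2.INTER_CUBIC);a=cv2.resize(S,None,fx=4,fy=4,interpolation=cv2.INTER_CUBIC);b=cv2.resize(T,None,fx=2.9,fy=2.9,interpolation=cv2.INTER_CUBIC)
cv2.imwrite("pics/sc.png",a);cv2.imwrite("pics/tc.png",b)
E
```

```text
(no output)
```

View pics/sc.png

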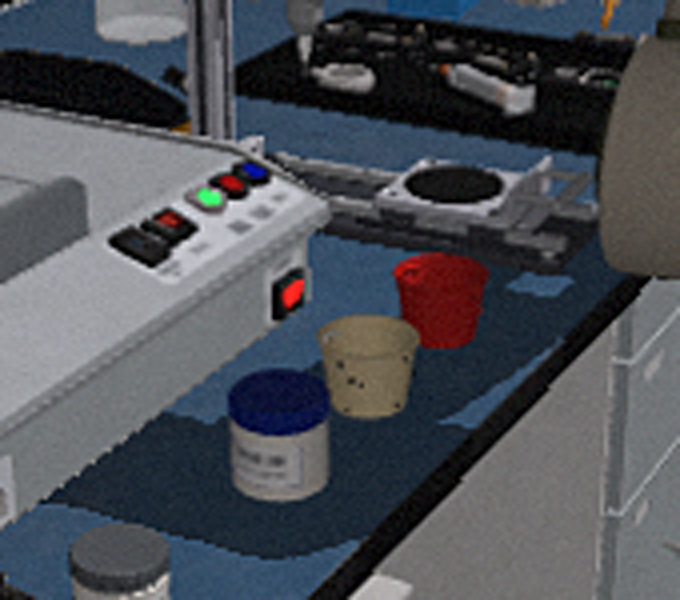

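View pics/tc.png

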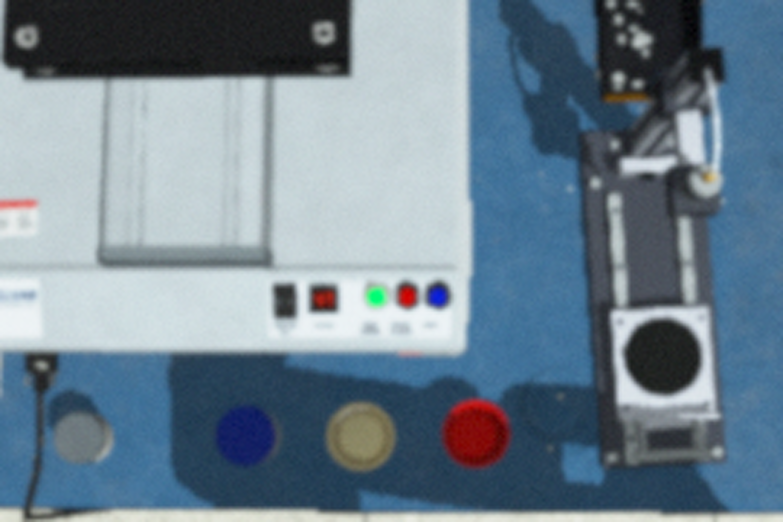

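Crops: cup rim centre at about side (352,224), top (324,240); the black pad is at side (373,186), top (428,213); the handle lies in front of it. The carrier is pulled out, and the station is nearly along world x. Triangulate these now.

```bash
cat > h.py <<'E'
import cv2,numpy as np
def ray(c,p):
    K=np.array([[c["fx"],0,c["cx"]],[0,c["fy"],c["cy"]],[0,0,1]])
    u=cv2.undistortPoints(np.array([[p]],float),K,c["dist_coeffs"])[0,0]
    R=cv2.Rodrigues(c["rvec"])[0]; v=R.T@np.array([*u,1]); return -R.T@c["tvec"],v/np.linalg.norm(v)
def plane(c,p,z):
    o,v=ray(c,p); return o+v*(z-o[2])/v[2]
def tri(c1,p1,c2,p2):
    o1,a=ray(c1,p1);o2,b=ray(c2,p2)
    t=np.linalg.lstsq(np.c_[a,-b],o2-o1,rcond=None)[0]
    x,y=o1+a*t[0],o2+b*t[1]; return (x+y)/2,np.linalg.norm(x-y)
def blob(img,lo,hi,box):
    x0,y0,x1,y1=box
    m=cv2.inRange(cv2.cvtColor(img,cv2.COLOR_RGB2HSV)[y0:y1,x0:x1],lo,hi)
    m=cv2.morphologyEx(m,cv2.MORPH_CLOSE,np.ones((3,3),np.uint8))
    c=max(cv2.findContours(m,cv2.RETR_EXTERNAL,cv2.CHAIN_APPROX_NONE)[0],key=cv2.contourArea)
    return c.reshape(-1,2)+[x0,y0]
E
python3 - <<'E'
from h import *; import pickle
np.set_printoptions(precision=1,suppress=True)
d=pickle.load(open("c0.pkl","rb"));s,t=d["side"],d["top"]
S,T=s["image"],t["image"]
B=((14,45,60),(35,255,255))
ct=blob(T,*B,(305,220,345,260));cs=blob(S,*B,(335,212,370,250))
et=cv2.fitEllipse(ct);print("cup top ell",et)
x0,y0=cs.min(0);x1,y1=cs.max(0);print("cup side box",x0,y0,x1,y1)
# rim: widest rows near the top
L=cs[cs[:,0]<=x0+0][:,1].mean();Rr=cs[cs[:,0]>=x1][:,1].mean();rim=((x0+x1)/2,(L+Rr)/2);print("rim",rim)
print("cup rim tri",tri(t,et[0],s,rim)," plane50 top",plane(t,et[0],50),"side",plane(s,rim,50))
c=np.array(et[0]);print("rim dia",np.linalg.norm(plane(t,c+[et[1][0]/2,0],50)-plane(t,c-[et[1][0]/2,0],50)))
K=((0,0,0),(180,255,50))
pt=cv2.fitEllipse(blob(T,*K,(412,198,444,228)));ps=cv2.fitEllipse(blob(S,*K,(359,179,387,192)))
print("pad",pt,ps,tri(t,pt[0],s,ps[0]),plane(t,pt[0],39),plane(s,ps[0],39))
for n,lo,hi,bt,bs,z in(("blue",(110,120,40),(130,255,255),(270,225,300,256),(312,228,345,250),62),("grey",(0,0,60),(180,60,160),(215,225,242,252),(275,268,305,290),48),("red",(170,120,60),(180,255,255),(350,225,380,255),(355,200,385,230),50)):
    e=cv2.fitEllipse(blob(T,lo,hi,bt));print(n,e,plane(t,e[0],z))
f=lambda x,y:plane(t,(200+x/2.9,90+y/2.9),12)
print("edges",f(583,130),f(604,465),f(725,462),f(690,48))
g=lambda x,y,z:plane(t,(200+x/2.9,90+y/2.9),z)
print("rails",g(614,195,30),g(622,300,30),g(682,215,30),g(688,300,30),"lip",g(620,412,56),g(718,416,56),"bar",g(630,455,48),g(708,455,48),"needle",g(706,182,200))
E
```

```text
cup top ell ((323.9006042480469, 240.3197479248047), (20.62380027770996, 21.51788330078125), 70.85823822021484)
cup side box 340 219 364 243
rim (np.float64(352.0), np.float64(223.75))
cup rim tri (array([456.1,  31.8,  50.3]), np.float64(0.2907816661769108))  plane50 top [456.2  31.9  50. ] side [456.2  31.3  50. ]
rim dia 60.42721379025767
pad ((428.2131652832031, 212.49444580078125), (22.751638412475586, 23.243730545043945), 132.1726531982422) ((373.1957702636719, 186.2571563720703), (9.157532691955566, 23.015628814697266), 91.19216918945312) (array([ 540.4, -277.9,   36.4]), np.float64(0.0736518263337098)) [ 540.2 -277.3   39. ] [ 537.5 -271.8   39. ]
blue ((284.0808410644531, 239.8435821533203), (20.08621597290039, 20.51885986328125), 8.151528358459473) [456.6 147.5  62. ]
grey ((228.25799560546875, 240.31785583496094), (16.289379119873047, 19.393413543701172), 94.53856658935547) [453.6 316.3  48. ]
red ((363.76446533203125, 238.91079711914062), (22.31932258605957, 22.86000633239746), 162.32998657226562) [461.1 -84.6  50. ]
edges [ 784.2 -204.5   12. ] [ 427.8 -221.4   12. ] [ 431.1 -348.1   12. ] [ 876.9 -323.    12. ]
rails [ 709.2 -232.8   30. ] [ 598.2 -239.    30. ] [ 688.3 -303.9   30. ] [ 598.6 -307.9   30. ] lip [ 481.5 -230.1   56. ] [ 477.7 -329.2   56. ] bar [ 438.4 -241.3   48. ] [ 438.5 -320.5   48. ] needle [ 683.8 -283.4  200. ]
```

```bash
python3 -m handwheel '[[[26,45,0,0,0,-1.65,1],[26,45,0,0,0,-1.65,1],[26,45,0,0,0,-1.65,1],[26,45,0,0,0,-1.65,1],[26,45,0,0,0,-1.65,1],[26,45,0,0,0,-1.65,1],[26,45,0,0,0,-1.65,1],[26,45,0,0,0,-1.65,1]]]' 25; python3 -m handwheel '[[[26,45,0,0,0,0,1],[26,45,0,0,0,0,1],[26,45,0,0,0,0,1],[26,41,0,0,0,0,1],[0,0,0,0,0,0,1],[0,0,0,0,0,0,1]]]'
```

```text
time_s: 1.1
eef_pos: [352.4, -143.3, 206.6]
ee_rot: [0.0, 1.0, 0.023, 0.0]
force: [0.2, -0.8, 0.1]
grip_width: 0.995
grip_force: 0.0
time_s: 1.85
eef_pos: [455.6, 30.8, 206.3]
ee_rot: [0.0, 1.0, 0.024, -0.0]
force: [0.2, -0.3, 0.7]
grip_width: 1.0
grip_force: 0.0
```

```bash
python3 -m handwheel '[[[0.5,1,-40,0,0,0,1],[0,0,-40,0,0,0,1],[0,0,-40,0,0,0,1],[0,0,-30,0,0,0,1],[0,0,-20,0,0,0,1],[0,0,-19,0,0,0,1],[0,0,0,0,0,0,1],[0,0,0,0,0,0,1]]]' 25; python3 - <<'E'
from rig import *
import cv2
a=capture("side")["image"][180:280,290:410,::-1];b=capture("top")["image"][190:290,270:390,::-1]
cv2.imwrite("pics/g1.png",cv2.resize(cv2.hconcat([a,b]),None,fx=3.3,fy=3.3,interpolation=cv2.INTER_CUBIC))
E
```

```text
time_s: 2.85
eef_pos: [456.8, 31.5, 18.4]
ee_rot: [0.0, 1.0, 0.023, 0.001]
force: [-0.2, -0.1, 0.3]
grip_width: 1.002
grip_force: 0.0
```

View pics/g1.png

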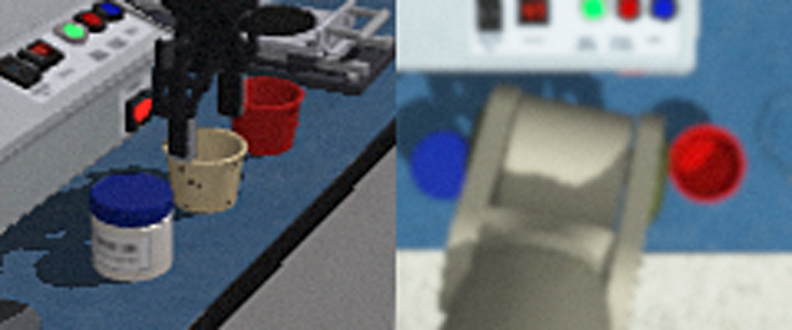

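```bash
python3 - <<'E'
import pickle
from h import *
c=pickle.load(open("c0.pkl","rb"))["side"]
K=np.array([[c["fx"],0,c["cx"]],[0,c["fy"],c["cy"]],[0,0,1]])
for P in [(457,78,10),(457,78,23),(457,78,50),(457,-12,23),(457,-12,50),(457,31.5,0),(457,31.5,50),(500,78,23),(480,60,40)]:
    p=cv2.projectPoints(np.array([P],float),c["rvec"],c["tvec"],K,c["dist_coeffs"])[0].ravel();print(P,p.round(1),((p-[290,180])*3.3).round())
E
```

```text
(457, 78, 10) [343.2 244.4] [176. 213.]
(457, 78, 23) [343.2 240. ] [176. 198.]
(457, 78, 50) [343.2 230.6] [176. 167.]
(457, -12, 23) [359.1 226.5] [228. 154.]
(457, -12, 50) [359.2 217.6] [228. 124.]
(457, 31.5, 0) [351.6 240.5] [203. 200.]
(457, 31.5, 50) [351.7 223.7] [204. 144.]
(500, 78, 23) [328.9 236.2] [128. 186.]
(480, 60, 40) [338.8 229.4] [161. 163.]
```

The near finger's tip shows at about row 158 of the crop, while about 200 is expected. Look closer before closing.

```bash
python3 - <<'E'
from rig import *
import cv2
s=sense();print(s["time_s"],s["eef_pos"],s["joints"])
c=capture("side");print(c["rvec"],c["tvec"])
a=c["image"][150:260,310:400,::-1]
cv2.imwrite("pics/g2.png",cv2.resize(a,None,fx=5.4,fy=5.4,interpolation=cv2.INTER_CUBIC))
E
```

```text
2.95 [456.91684256  31.74918242  18.45481189] [-1.87355781e-01  4.26679607e-01  1.90519311e+00 -1.77226050e-06
  8.08151154e-01  1.33653525e+00]
[ 0.63357709 -2.29376005  1.51264583] [492.09234634 181.39885877 983.69537358]
```

View pics/g2.png

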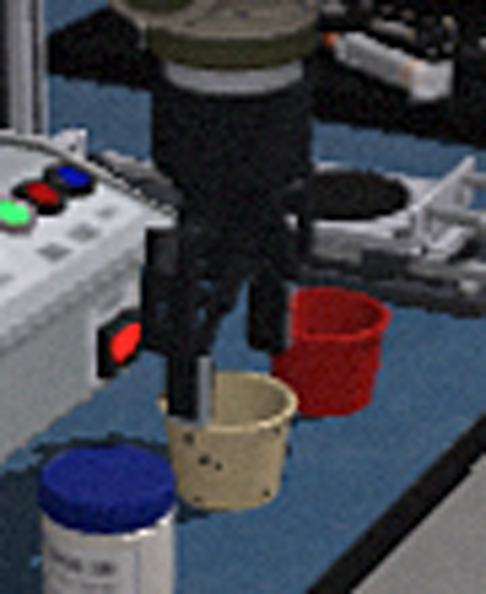

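```bash
python3 - <<'E'
import pickle
from h import *
np.set_printoptions(precision=1,suppress=True)
c=pickle.load(open("c0.pkl","rb"))["side"]
for z in (10,23,40,58):print(z,plane(c,(344.8,227.4),z),plane(c,(359.6,214.4),z))
print(ray(c,(350,220)))
E
```

```text
10 [501.2 -11.3  10. ] [ 504.6 -109.3   10. ]
23 [488.6  11.7  23. ] [491.9 -83.9  23. ]
40 [472.1  41.9  40. ] [475.3 -50.8  40. ]
58 [454.7  73.8  58. ] [457.7 -15.6  58. ]
(array([-32. , 963.5, 559.7]), array([ 0.4, -0.8, -0.4]))
```

```bash
python3 - <<'E'
import pickle
from h import *
d=pickle.load(open("c0.pkl","rb"));c=d["side"]
K=np.array([[c["fx"],0,c["cx"]],[0,c["fy"],c["cy"]],[0,0,1]])
for z in (198,211,246):
    print(z,cv2.projectPoints(np.array([(144.,-505,z)]),c["rvec"],c["tvec"],K,c["dist_coeffs"])[0].ravel())
g=c["image"][60:140,500:545].mean(2)
for r in range(100,132,2):print(60+r-60,c["image"][r,512:534].mean(1).astype(int))
E
```

```text
198 [517.69148355 137.77541597]
211 [518.25408059 133.78671367]
246 [519.77008775 122.92262356]
100 [104 109 114 123   0  15  21  16  20   7  11  21  25  17  30  22  27  16
   0  42 125 115]
102 [107 114 118  94   2   9  15  15  17  11  10  19  23  14  15  18  17  10
  10  39 128 115]
104 [109 115 123  75   0   8  12  14  17  16   4  17  15  24  12  19  18  17
  10  40 126 115]
106 [111 111 121 131   0   5  20  16  10  16  15  23   6  11  14  19  24   6
   9 130 118 111]
108 [111 115 120 132  12  15  19  11  17  14  15  58  89  79  76  35   9  16
   1 130 120 118]
110 [115 116 115 120  26  12  16  12  18  21  17  10   3   7   7   9   9  18
   0 132 116 109]
112 [110 112 120 131  32  14  14   9  16   7   7  14  16  19  14  15   9   0
  64 118 114 108]
114 [113 112 123  41   7  11  10  24  50  67  12  11   1  19   9  31  73 117
 121 117 110 106]
116 [114 115 121  55  10   6  19  10  90  75   7  25  34  15  30  75 118 114
 114 109 116 106]
118 [110 116 124  53   1   4  19  17  99  46   7  17  18   5  39 100 119 113
 116 112 112 116]
120 [116 114 122 123 133  37   0  45 107  25  12  15  18  21  48  97 120 117
 117 109 114 114]
122 [118 112 115 115 112 121 123  82  65   4  19  34  10  24  37  81 120 104
 110 107 106 114]
124 [110 117 111 112 115 120 122  91  43   0  14   0   4  42 105 117 113 114
 113 106 113 113]
126 [115 114 114 111 114 116 123  45  80  88  91  93  82  74  60 117 111 113
 111 111 114 110]
128 [116 115 118 116 118 113 114 115 112 115 114 112 117 115 115 113 114 113
 115 112 118 110]
130 [113 115 110 115 116 114 118 110 108 112 112 115 116 111 110 118 113 114
 108 110 110 114]
```

Rays through both fingertips fit the commanded x, y only at z ≈ 58, and the start picture shows the same offset: the tips really stand about 35 mm higher than the reported pose implies. I'll lower gently, watching the force and the picture.

```bash
python3 -m handwheel '[[[0,0,-4,0,0,0,1],[0,0,-4,0,0,0,1],[0,0,-3,0,0,0,1],[0,0,0,0,0,0,1],[0,0,0,0,0,0,1]]]' 25; cat > tip.py <<'E'
from rig import *
from h import *
c=capture("side");g=c["image"].astype(int)
s=sense();print(s["eef_pos"].round(1),s["force"].round(1),s["grip_width"],s["grip_force"])
for r in range(206,248,2):print(r," ".join("%3d"%v for v in g[r,338:368].mean(1)))
E
python3 tip.py
```

```text
time_s: 3.62
eef_pos: [456.5, 32.1, 6.6]
ee_rot: [-0.0, 1.0, 0.024, 0.0]
force: [-0.3, -0.5, -0.8]
grip_width: 1.002
grip_force: 0.0
[456.5  32.1   6.7] [ 0.8  0.4 -0.7] 0.9983269944355075 0.0
206  18  23  11   7  17  19  20  25  27  47  28  23  11  21  23  28  37  64  24  26  18  23  16  28  46  70  71  52  52  51
208   8  17  24  16  25  16  19  22  23  22  32  24  32  26  20  26  55  81   4  17  19  18  23  16  15  54  74  60  52  45
210  14  14  13  24  26  16  18  26  17  16  21  22  27  21   9  46  94  76   5   8  16  16   9  13  36  74  74  53  53  40
212  17  37  45  12   9  25  14  24  43  69  21  20  11  30  51  87  83  59   6  15  15  21  10  14  35  72  60  46  63  65
214  20  32  24  17  18  20  18  28  35  35  24  20  50  86  83  86  81  54   7  15  11  21   7   3  42  70  54  44  41  40
216  23  21  16  22  25  21  25  31  22  18  18  33  74  89  86  86  85  48   8  19  11  20  15  11  33  73  54  40  45  35
218  15  14  16  25  15  19  28  19  25  13  16  52  91  86  81  81  85  79  43  13   0   0  13   5  25  52  40  40  41  46
220  83  78  34   2  19  20  17  18  25
[... 996 characters left out ...]
  97  87  50 112 111 106 110 109 107 106 114 123 124 121  89  84  86  83  80  87
238  61  57  62  61  64  88  94  93  98 103 105 104 109 110 105 108 107 107 105 109 120 120 124 105  63  76  83  83  80  86
240  60  70  71  64  68  86  94  93  94  98 104  99 104 104 110 106 109 106 107 116 114 108 124 108  80  80  80  81  85  78
242  58  52  41  39  43  43  77  84  58  85 102 107 106 113 111 109 105 108 115 107 100 117  99  81  78  84  82  77  80  81
244  37  47  47  88  95  34  38  48  48  46  61  58  74  66  76 101  95  90  82  87  84  85  81  85  81  79  85  86  86  79
246  36 139 230 147  66  25  44  82  88  81  82  85  86  83  88  88  84  79  86  84  85  84  82  83  81  82  88  84  79  86
```

```bash
python3 -m handwheel '[[[0,0,-5,0,0,0,1],[0,0,-5,0,0,0,1],[0,0,-5,0,0,0,1],[0,0,0,0,0,0,1],[0,0,0,0,0,0,1]]]' 25; python3 tip.py | sed -n '1p;9,20p' | cut -c1-90
```

```text
time_s: 4.3
eef_pos: [456.5, 32.1, -8.4]
ee_rot: [0.0, 1.0, 0.024, 0.0]
force: [-0.1, 0.3, 0.1]
grip_width: 1.001
grip_force: 0.0
[456.6  32.1  -8.3] [-0.7 -0.4 -0.2] 1.002204321836166 0.0
220  14  17  28  29  27  23  17  33  42  21  20  19  66 121 118 112 109 110 114 115 109 14
222  21  13  15  14  18  14  20  29  21  28  15  57 115 118 112 107 106 109 100 100  95  9
224  12  12  20  23  20  21  23  13  14  10  36  94 116 113 114 108 108 105 102 103  97  9
226  77  87  80   8  16  17  17  14  41  96 102  95 109 116 108 111 108 108 100 101  96  8
228  90  85  76   9   9  21  10  16  43 102  98  79 124 111 109 111 121 123 130 144 169 18
230  43  51  54  18  15  10   7  11  47 106  97  70 112 114 113 115 109 105 114 106  97  9
232  34  37  47  18  16  13  18  18  46 102  98  74 109 108 109 104 110 104 109 107 115 11
234  51  58  56  18  19  17  12  13  45 103 107  86 111 108 105 108 107 104 101 105 117 11
236  64  59  60  47  25  19   0   9  42 104 102  64  47 112 108 110 112 106 105 107 111 11
238  62  57  57  53  69  86  93  93  96  94 100 108 109 106 101 111 113 109 110 111 115 12
240  57  67  64  60  65  90  93  96  96  92 100 105 106 106 110 110 107 109 107 112 114 10
242  58  52  46  43  40  47  80  85  55  82 105 111 107 106 115 106 104 106 112 111 105 11
```

No force, and the tip is now at z ≈ 31. Lower 14 mm more and close.

```bash
python3 -m handwheel '[[[0,0,-5,0,0,0,1],[0,0,-5,0,0,0,1],[0,0,-4,0,0,0,1],[0,0,0,0,0,0,1],[0,0,0,0,0,0,1]]]' 25;  python3 -m handwheel '[[[0,0,0,0,0,0,0.6],[0,0,0,0,0,0,0.3],[0,0,0,0,0,0,0],[0,0,0,0,0,0,0],[0,0,0,0,0,0,0],[0,0,0,0,0,0,0]]]' 25; python3 tip.py | sed -n '1p;9,22p' | cut -c1-90
```

```text
time_s: 4.97
eef_pos: [456.5, 32.1, -22.4]
ee_rot: [0.0, 1.0, 0.024, 0.0]
force: [0.4, -0.1, -0.1]
grip_width: 0.998
grip_force: 0.0
time_s: 5.72
eef_pos: [456.6, 32.1, -21.9]
ee_rot: [0.0, 1.0, 0.024, 0.0]
force: [-2.2, -0.3, 6.6]
grip_width: 0.756
grip_force: 25.0
[456.6  32.1 -21.9] [-2.8  0.3  7.3] 0.7588088235032421 24.985353144438704
220  16  11  20  11  21  25  22  24  15  22  20   6  18  14  17  15  54 114 110 101 108  9
222  17  12  15  22  12  24  13  17  18  60 110   8  18  17  14  60  86 110 104  96  98  9
224  12   9  32  56  11  14  18  23  30  40  59   8  11  41 100 116 116 106 105 103 100  8
226  16  16  34  22  30  28  23  20  25  29  25  13  24  58 118 117 111 105 104 101  96  9
228   3  16  15  24  12  21  14  15  26  23  23  13  38  98 145 137 132 141 149 172 181 14
230  57  41  22   6  18  17  26  16  20  28   6   6  51 109 113 109 110 107  97 104  97  9
232  37  38  37  55  60  11  16  14  18  13  50 106 110  84 110 108 106 102 108 102 103 10
234  58  48  44  46  61  11  13  18  14  16  53 108 110  81 109 108 103 101 104 104 113 11
236  65  53  59  54  40  15   7  20  15  19  53 101 112  86 111 103 108 106 104 107 110 11
238  62  54  60  62  49   1  23  12  19  17  56 106 106  85 107 110 108 104 112 108 111 11
240  63  57  66  62  34  11  16  17  13  19  48 104 115  83 109 113 108 107 108 115 105  7
242  57  49  46  42  56  85  92  65  61  36  71  95  90 111 105 106 104 114 108 108 108 11
244  36  43  48  83 100  29  39  44  42  45  48  42  43  66 101  95  90  86  85  83  79  7
246  31 139 235 150  72  29  39  40  52  80  89  84  87  81  85  84  84  83  85  83  78  7
```

```bash
python3 -m handwheel '[[[0,0,5,0,0,0,0],[0,0,10,0,0,0,0],[0,0,15,0,0,0,0],[0,0,20,0,0,0,0],[0,0,25,0,0,0,0],[0,0,25,0,0,0,0],[0,0,10,0,0,0,0],[0,0,0,0,0,0,0]]]' 25;python3 - <<'E'
from rig import *
from h import *
import pickle
c=capture("side");t=capture("top");pickle.dump((c,t),open("c1.pkl","wb"))
cv2.imwrite("pics/l1.png",cv2.resize(c["image"][130:260,290:410,::-1],None,fx=4,fy=4))
b=blob(c["image"],(14,45,60),(35,255,255),(325,150,375,250));print(b.min(0),b.max(0),cv2.minAreaRect(b.astype(np.int32)))
E
```

```text
time_s: 6.78
eef_pos: [456.6, 32.1, 88.0]
ee_rot: [0.0, 1.0, 0.024, 0.001]
force: [-0.3, 0.2, -1.4]
grip_width: 0.758
grip_force: 27.4
[349 180] [365 205] ((356.6538391113281, 193.2307586669922), (13.532011032104492, 26.08344268798828), 11.309932708740234)
```

View pics/l1.png

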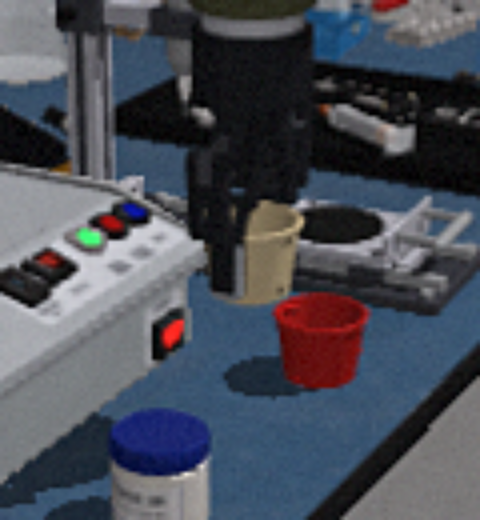

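The cup hangs upright between the fingers, with its foot near z = 110. Carry it over the pad.

```bash
python3 -m handwheel '[[[6,-25,0,0,0,0,0],[12,-43,0,0,0,0,0],[12,-44,0,0,0,0,0],[12,-44,0,0,0,0,0],[12,-44,0,0,0,0,0],[12,-44,0,0,0,0,0],[12,-43,0,0,0,0,0],[6,-22.6,0,0,0,0,0]]]' 25; python3 -m handwheel '[[[0,0,-15,0,0,0,0],[0,0,-20,0,0,0,0],[0,0,-15,0,0,0,0],[0,0,-8,0,0,0,0],[0,0,0,0,0,0,0],[0,0,0,0,0,0,0]]]'; python3 - <<'E'
from rig import *
from h import *
c=capture("side");t=capture("top")
a=cv2.resize(c["image"][110:230,320:430,::-1],None,fx=3.5,fy=3.5);b=cv2.resize(t["image"][150:270,380:490,::-1],None,fx=3.5,fy=3.5)
cv2.imwrite("pics/p1.png",cv2.hconcat([a,b]))
E
```

```text
time_s: 7.88
eef_pos: [540.2, -279.3, 86.1]
ee_rot: [-0.001, 1.0, 0.023, -0.001]
force: [-0.3, -0.6, 0.0]
grip_width: 0.756
grip_force: 27.5
time_s: 8.62
eef_pos: [540.8, -277.6, 30.2]
ee_rot: [0.0, 1.0, 0.024, 0.0]
force: [-0.1, 1.3, 0.3]
grip_width: 0.757
grip_force: 27.5
```

View pics/p1.png

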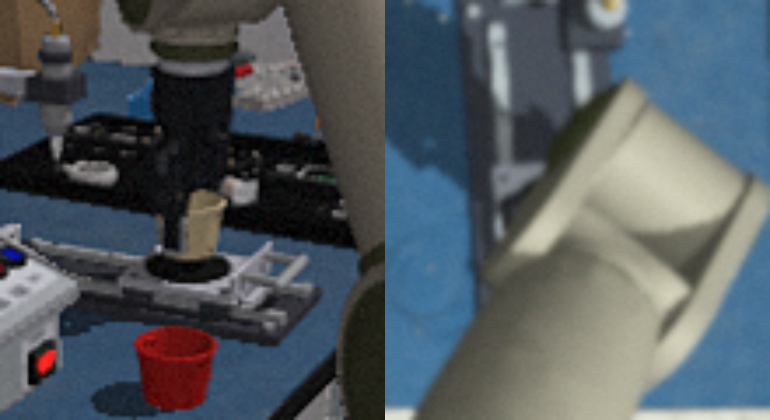

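The cup hangs about 13 mm above the pad and centred on it within a few mm: side-view rim centre ≈ col 191, pad 188. Lower onto it.

```bash
python3 -m handwheel '[[[0,0,-5,0,0,0,0],[0,0,-4,0,0,0,0],[0,0,-2,0,0,0,0],[0,0,0,0,0,0,0],[0,0,0,0,0,0,0]]]'; python3 -m handwheel '[[[0,0,-1,0,0,0,0],[0,0,0,0,0,0,0],[0,0,0,0,0,0,0]]]'; python3 -m handwheel '[[[0,0,-1,0,0,0,0],[0,0,0,0,0,0,0],[0,0,0,0,0,0,0]]]'
```

```text
time_s: 9.35
eef_pos: [540.5, -277.6, 18.7]
ee_rot: [0.0, 1.0, 0.024, 0.0]
force: [0.3, -0.2, -1.1]
grip_width: 0.754
grip_force: 27.5
time_s: 9.72
eef_pos: [540.5, -277.5, 17.6]
ee_rot: [0.0, 1.0, 0.024, 0.0]
force: [1.3, -0.3, -0.4]
grip_width: 0.756
grip_force: 27.5
time_s: 10.1
eef_pos: [540.7, -277.6, 17.1]
ee_rot: [0.0, 1.0, 0.024, 0.0]
force: [-1.9, 1.1, 5.2]
grip_width: 0.758
grip_force: 26.9
```

Contact at exactly the expected height. Release and go up.

```bash
python3 -m handwheel '[[[0,0,0,0,0,0,0.65],[0,0,0,0,0,0,0.8],[0,0,0,0,0,0,1],[0,0,0,0,0,0,1],[0,0,0,0,0,0,1],[0,0,0,0,0,0,1]]]'; python3 -m handwheel '[[[0,0,5,0,0,0,1],[0,0,10,0,0,0,1],[0,0,20,0,0,0,1],[0,0,25,0,0,0,1],[0,0,25,0,0,0,1],[-25,0,20,0,0,0,1],[-40,0,0,0,0,0,1],[-40,0,0,0,0,0,1]]]';python3 -m handwheel '[[[-40,0,0,0,0,0,0.5],[-20,0,0,0,0,0,0],[0,0,0,0,0,0,-0.5],[0,0,0,0,0,0,-1],[0,0,0,0,0,0,-1]]]'; python3 - <<'E'
from rig import *
from h import *
np.set_printoptions(precision=1,suppress=True)
c=capture("side");t=capture("top")
a=cv2.resize(c["image"][110:230,320:430,::-1],None,fx=3.5,fy=3.5);b=cv2.resize(t["image"][150:270,380:490,::-1],None,fx=3.5,fy=3.5)
cv2.imwrite("pics/p2.png",cv2.hconcat([a,b]))
B=((14,45,60),(35,255,255))
ct=blob(t["image"],*B,(405,195,450,235));cs=blob(c["image"],*B,(355,150,390,195))
et=cv2.fitEllipse(ct);print(et,plane(t,et[0],89));print(cs.min(0),cs.max(0),"wrist",plane(t,(450,174),300))
E
```

```text
time_s: 10.85
eef_pos: [540.5, -277.5, 16.6]
ee_rot: [0.0, 1.0, 0.024, 0.0]
force: [-0.4, -0.1, 0.4]
grip_width: 0.999
grip_force: 0.0
time_s: 11.85
eef_pos: [434.5, -277.5, 122.5]
ee_rot: [0.001, 1.0, 0.024, 0.0]
force: [-0.5, -0.4, 0.5]
grip_width: 1.002
grip_force: 0.0
time_s: 12.48
eef_pos: [376.1, -277.5, 121.7]
ee_rot: [0.0, 1.0, 0.024, 0.0]
force: [-0.0, -0.1, 0.8]
grip_width: 0.005
grip_force: 0.0
((431.93487548828125, 211.568359375), (22.698238372802734, 24.63613510131836), 96.9893569946289) [ 538.8 -276.4   89. ]
[363 167] [384 187] wrist [ 609.6 -269.8  300. ]
```

View pics/p2.png

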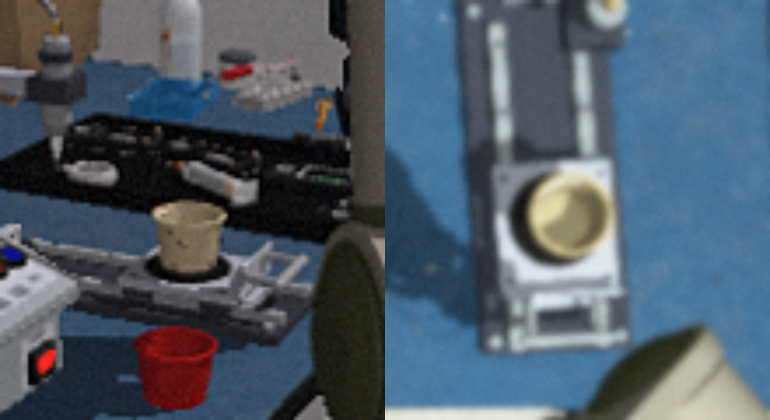

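The cup stands upright at (539,-276), within 2 mm of the pad's centre, and the top view shows the handle bar clear in front. Go down in front of the handle with the gripper shut; reported z 2 puts the tips between 29 and 41 mm.

```bash
python3 -m handwheel '[[[9,-7,-20,0,0,0,-1],[0,0,-30,0,0,0,-1],[0,0,-30,0,0,0,-1],[0,0,-20,0,0,0,-1],[0,0,-10,0,0,0,-1],[0,0,-10,0,0,0,-1],[0,0,0,0,0,0,-1]]]'; python3 -m handwheel '[[[5,0.2,0,0,0,0,-1],[5,0.2,0,0,0,0,-1],[5,0.2,0,0,0,0,-1],[5,0.2,0,0,0,0,-1],[5,0.2,0,0,0,0,-1],[5,0.2,0,0,0,0,-1],[5,0.2,0,0,0,0,-1],[0,0,0,0,0,0,-1]]]'; python3 -m handwheel '[[[2,0.1,0,0,0,0,-1],[2,0.1,0,0,0,0,-1],[2,0.1,0,0,0,0,-1],[2,0.1,0,0,0,0,-1],[2,0.1,0,0,0,0,-1],[0,0,0,0,0,0,-1]]]'
```

```text
time_s: 13.45
eef_pos: [384.5, -284.4, 1.4]
ee_rot: [-0.0, 1.0, 0.024, -0.0]
force: [-0.4, 0.0, -0.1]
grip_width: 0.003
grip_force: 0.0
time_s: 14.45
eef_pos: [419.7, -283.0, 1.5]
ee_rot: [0.0, 1.0, 0.024, 0.0]
force: [-0.6, 0.1, -0.5]
grip_width: -0.0
grip_force: 0.0
time_s: 15.2
eef_pos: [429.7, -282.6, 1.6]
ee_rot: [0.0, 1.0, 0.024, 0.0]
force: [-0.6, -0.8, 0.6]
grip_width: 0.002
grip_force: 0.2
```

```bash
python3 -m handwheel '[[[2,0.1,0,0,0,0,-1],[3,0.15,0,0,0,0,-1],[3,0.15,0,0,0,0,-1],[4,0.2,0,0,0,0,-1],[4,0.2,0,0,0,0,-1],[4,0.2,0,0,0,0,-1]]]'; cat > cup.py <<'E'
from rig import *
from h import *
np.set_printoptions(precision=1,suppress=True)
t=capture("top");c=capture("side");s=sense();print(s["eef_pos"],s["force"])
B=((14,45,60),(35,255,255))
e=cv2.fitEllipse(blob(t["image"],*B,(408,150,455,228)));cs=blob(c["image"],*B,(335,150,388,195))
print("top rim",e,plane(t,e[0],89),"side",cs.min(0),cs.max(0))
E
python3 cup.py
```

```text
time_s: 15.95
eef_pos: [449.8, -281.5, 1.6]
ee_rot: [-0.0, 1.0, 0.024, -0.0]
force: [-1.7, 0.6, 0.7]
grip_width: 0.008
grip_force: 1.1
[ 450.  -281.6    1.6] [ 0.1  0.2 -0.3]
top rim ((431.5040588378906, 202.643310546875), (22.36602783203125, 24.478506088256836), 104.15340423583984) [ 564.4 -275.6   89. ] side [356 166] [376 186]
```

Contact works and the cup rides along (it moved 25 mm). Keep pushing.

```bash
python3 -m handwheel '[[[4,0.2,0,0,0,0,-1],[6,0.3,0,0,0,0,-1],[7,0.33,0,0,0,0,-1],[7,0.33,0,0,0,0,-1],[7,0.33,0,0,0,0,-1],[7,0.33,0,0,0,0,-1],[7,0.33,0,0,0,0,-1],[7,0.33,0,0,0,0,-1]]]'; python3 -m handwheel '[[[7,0.33,0,0,0,0,-1],[7,0.33,0,0,0,0,-1],[7,0.33,0,0,0,0,-1],[7,0.33,0,0,0,0,-1],[6,0.3,0,0,0,0,-1],[5,0.2,0,0,0,0,-1],[3,0.15,0,0,0,0,-1],[2,0.1,0,0,0,0,-1]]]'; python3 cup.py
```

```text
time_s: 17.05
eef_pos: [501.9, -278.9, 1.5]
ee_rot: [-0.0, 1.0, 0.024, -0.0]
force: [-1.9, 1.9, 0.5]
grip_width: -0.0
grip_force: 1.2
time_s: 18.05
eef_pos: [545.6, -277.0, 1.5]
ee_rot: [-0.0, 1.0, 0.024, -0.0]
force: [-2.4, 1.6, 0.1]
grip_width: 0.0
grip_force: 1.0
[ 545.7 -277.2    1.7] [-0.   0.2 -0.3]
top rim ((429.462158203125, 171.28782653808594), (21.018733978271484, 26.686779022216797), 129.9609832763672) [ 655.1 -271.8   89. ] side [335 163] [350 181]
```

```bash
python3 -m handwheel '[[[2,0.1,0,0,0,0,-1],[2,0.1,0,0,0,0,-1],[2,0.1,0,0,0,0,-1],[2,0.1,0,0,0,0,-1],[2,0.1,0,0,0,0,-1],[2,0.1,0,0,0,0,-1],[2,0.1,0,0,0,0,-1],[2,0.1,0,0,0,0,-1]]]'; python3 -m handwheel '[[[1,0,0,0,0,0,-1],[0.5,0,0,0,0,0,-1]]]'; python3 -m handwheel '[[[0.5,0,0,0,0,0,-1],[0.5,0,0,0,0,0,-1]]]'; python3 -m handwheel '[[[0.5,0,0,0,0,0,-1],[0.5,0,0,0,0,0,-1]]]'
```

```text
time_s: 19.15
eef_pos: [561.6, -276.3, 1.6]
ee_rot: [0.0, 1.0, 0.024, 0.0]
force: [-3.4, -2.1, 1.7]
grip_width: -0.0
grip_force: 2.2
time_s: 19.4
eef_pos: [561.6, -276.3, 1.6]
ee_rot: [-0.0, 1.0, 0.024, -0.002]
force: [-11.9, -1.2, 5.0]
grip_width: 0.002
grip_force: 6.1
time_s: 19.65
eef_pos: [561.7, -276.2, 1.5]
ee_rot: [-0.001, 1.0, 0.024, -0.003]
force: [-17.5, 0.1, 8.7]
grip_width: 0.0
grip_force: 9.0
time_s: 19.9
eef_pos: [561.6, -276.2, 1.5]
ee_rot: [-0.001, 1.0, 0.024, -0.004]
force: [-23.7, -0.7, 11.9]
grip_width: -0.006
grip_force: 12.0
```

The force has risen to 24 N with no further motion, so the carrier is against its stop. Back off, retreat and check.

```bash
python3 -m handwheel '[[[-3,0,0,0,0,0,-1],[-10,-0.5,0,0,0,0,-1],[-30,-1.5,0,0,0,0,-1],[-40,-2,0,0,0,0,-1],[-40,-2,0,0,0,0,-1],[-40,-2,20,0,0,0,-1],[-30,-2,40,0,0,0,-1],[0,0,40,0,0,0,-1]]]'; python3 -m handwheel '[[[0,0,40,0,0,0,-1],[0,0,0,0,0,0,-1]]]'; python3 cup.py; python3 - <<'E'
from rig import *
from h import *
c=capture("side");t=capture("top")
cv2.imwrite("pics/f.png",cv2.hconcat([cv2.resize(c["image"][100:300,270:400,::-1],None,fx=3,fy=3),cv2.resize(t["image"][110:270,330:460,::-1],None,fx=3,fy=3.75)]))
E
```

```text
time_s: 20.9
eef_pos: [370.4, -286.0, 102.7]
ee_rot: [-0.0, 1.0, 0.023, -0.0]
force: [1.1, 0.0, -0.4]
grip_width: 0.004
grip_force: 0.0
time_s: 21.15
eef_pos: [372.8, -287.2, 144.2]
ee_rot: [0.002, 1.0, 0.024, 0.002]
force: [0.4, 0.2, -1.1]
grip_width: 0.001
grip_force: 0.0
[ 371.8 -285.9  141.2] [-0.1  0.3 -0.6]
top rim ((427.1783752441406, 165.2977752685547), (20.34066390991211, 24.38079261779785), 136.1508026123047) [ 672.6 -265.6   89. ] side [335 162] [346 181]
```

View pics/f.png

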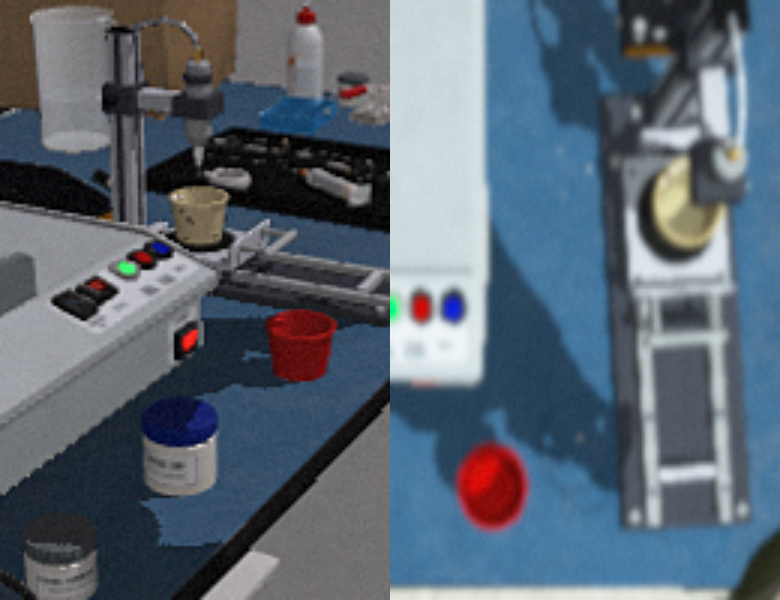

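The final view shows the cup upright on the pad (side crop col 199) straight under the needle (col 198). The carrier is home, the jars and the red cup are in place, and the arm is clear.

```bash
python3 -m handwheel '[[[0,0,0,0,0,0,-1],[0,0,0,0,0,0,-1],[0,0,0,0,0,0,-1]]]'; python3 -c "
from rig import *
print(finish_job())"
```

```text
time_s: 21.72
eef_pos: [371.9, -286.2, 141.4]
ee_rot: [-0.0, 1.0, 0.024, -0.0]
force: [0.0, 0.6, -0.1]
grip_width: 0.001
grip_force: 0.0
the job is handed in; nothing more can be done
None
```

The job is handed in after about 22 s: the cup stands upright on the pad under the needle, the carrier is pushed against its stop, and I did not touch the jars, the red cup or the valve.

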